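# Lock a brass plug into the bench nest

## Robot

A 7-joint arm with a two-finger parallel gripper is mounted at the origin on the work surface. World frame = base frame: x ahead of the robot, y to its left, z up, the work surface at z = 0. Lengths are in m, angles in rad, forces in N, time in s.
With the tool pointing down it reaches from about 0.375 to 0.925 m from the base axis. Payload 3.1 kg.
Tool frame: the origin (TCP) lies at the very end of the fingers, on their centre line; the grasp point (between the pads) lies 19 mm behind it; z points along the fingers, y is the line along which they close (so a half turn about z gives the same grasp; the last joint's range is limited). The gripper opens to 85 mm and grips with 20 to 120 N. Pads are 22 mm wide; open, the fingers measure 114 mm over their backs; the gripper's body (76 mm by 85 mm) begins 54 mm behind the grasp point. The pads swing forward as they close: fully open they stand 13 mm farther back than shut.
Start: joints at [1.054, 0.383, 0.044, 1.598, -0.018, 1.161, -0.05], TCP at [0.264, -0.594, 0.231] pointing down, gripper open.
Joint ranges: [-2.61, 2.61], [-0.41, 2.15], [-1.48, 1.57], [0, 2.5], [-1.57, 4.71], [0.05, 1.97], [-2.85, 2.85]. Speed limits (rad/s): [2.79, 2.79, 3.14, 3.14, 3.14, 3.14, 3.14].

## Interface

Orientations are given as [roll, pitch, yaw] about the fixed x, y, z axes, in that order (R = Rz(yaw) Ry(pitch) Rx(roll)).
In Python, from rig import r, imaging gives the robot as it stands.
- The arm moves only by the tool carry_out, never from a script. Its argument "series" is a list of rows, each a list of 3 entries, a list of its own where there are three numbers: the turn, a rotation vector about the tool's x, y, z in rad, then the shift along the tool's x, y, z in mm, then the opening, from 0 (shut) to 1 (fully open). In form: [[[rx, ry, rz], [dx, dy, dz], claw], ...]. A call has 1 to 20 rows; each row is the pose to reach, as a shift and turn from the pose commanded when the call began, along the tool's axes at that moment; what a row does not reach only later rows make up. A row lasts 1/8 s, in which the tool goes at most 62.5 mm and 10.7 degrees, less where a joint would pass 70% of its speed; a pose out of reach is approached as far as the arm can. A call with a gripper value outside its range is refused whole. The fingers move at their own pace and stop on an object; the grip force is fixed at half the most. Time passes only in rows, so rows that repeat a pose let the fingers close. It gives the time, the measured TCP pose, the force, the opening and the grip force at its end, in the units of the state.
- r.sense(): the state, without advancing time (a new reading comes with each control period).
- imaging.grab_frame(name): name is "scene" or "top" or "wrist"; returns a dict with "color" (420x560x3 uint8, red, green, blue), "intrinsics" (3x3 intrinsics, pixels), "rvec" (rotation vector, rad) and "tvec" (3), from world to camera coordinates, as OpenCV has them. Camera axes: x right, y down, z forward; pixel columns grow to the right and rows downward; lengths in m; the calibration is good to about 2 mm. The wrist camera is an equidistant fisheye: a pixel r from the principal point sees the ray r / f radians off the axis. A picture is of the moment at which its call begins. There is no depth.
- r.close_job(): hands the job in; it is judged then, once.
The state is a dict: "time": time; "qpos": joint angles; "joint_velocities": joint speeds; "effort": joint torques, N m; "ee_pos": TCP position; "ee_rot": TCP orientation; "contact_force": force on the tool from outside, world axes, zero at the start; "wrist_torque": the same for the moment, N m; "opening": finger opening in m; "finger_force": force on a finger pad.
Only numpy, scipy, OpenCV 4.12 (cv2) and the standard library are available. Lean on these libraries where they do the work, as an engineer would, in place of code of your own. Each camera call takes 0.05 s, during which the arm holds its last target. There are 200 camera calls.

## Task

Slide the gate of the blue bench nest open by its red knob, and set the brass plug into the pocket, spigot up, flange flat on the pocket's floor. Then slide the gate fully shut again, so that its fork straddles the spigot and keeps the plug in, and let go.

Things in the scene. Friction and masses are not known exactly. Their poses are not given: they have to be found in the camera images.
- gate (a joint): Opening in m of the aluminium fork gate over the blue nest: 0 shut, 0.100 fully open (stops at both). Opens along +y of nest, about 2 N, stays where left; starts shut or slightly ajar, pocket empty. 6 mm plate, 106 wide, 32 to 38 mm above the bench; fork slot 42 mm wide, open to -y. Shut, its prong tips are 36 mm to the -y side of the pocket's centre; fully open, 64 mm to the +y side.
- gate_knob (a point): Point on the axis of the gate's red upright round knob, 65 mm above the bench. The knob is 20 mm in diameter and reaches from 38 to 84 mm above the bench. It moves with the gate; gate shut, it lies 60 mm to the +y side of the pocket's centre. Axes as nest.
- nest (a point): Centre of the pocket's floor in the blue nest, fixed to the bench; z up, y = the gate's opening direction. Pocket 84 x 84 mm, floor 10 mm and wall tops 30 mm above the bench. The nest is 124 mm wide (x) and reaches 54 mm to the -y side and 186 mm (solid grey deck) to the +y side; 8 mm steel rails along its long edges stand 42 mm above the bench.
- brass_plug_grip (a point): Point on the spigot's axis of the loose yellow brass plug, 46 mm above its underside. It stands on the bench: round flange 64 mm across, 16 mm thick, below; round spigot 18 mm across, 50 mm tall, above (66 mm in all); about 0.5 kg. z along the spigot, up; yaw is of no matter. Two plugs of this shape, silver and black, are not wanted.
Not all that is in view belongs to the job. There is more than one size of the part that bears brass_plug_grip; the job needs the largest.

How it is judged:
By the outcome, as a careful person would: the job done as asked, in the order asked, and still so for the second after the job is handed in, with the robot touching nothing.
It also fails if it takes over 58 s, if anything falls off the work surface, if the arm or the gripper's body presses on something with over 40 N, if the wrist force passes 120 N, or if a joint passes its speed limit or range.

## Working session

There is one attempt and no reset: what is moved stays moved. The work goes in short steps, Python scripts to look and compute and a tool call to move; the robot and the scene stay as the last step left them, time stands still between calls to the robot, and variables do not carry over. Pictures are saved under pics/ and viewed, at most 10 in all, crops included, and the job is handed in when it is done.

Besides the shell and the picture viewer there is one more tool, called by a JSON object that holds its "name" and its "arguments", one argument or row to a line. carry_out: Moves the arm, as the interface text tells. Its arguments: {"type":"object","properties":{"series":{"type":"array"}},"required":["series"]}

```bash
ls; mkdir -p pics
python3 - <<'E'
from rig import r, imaging
import cv2,pickle,numpy as np
s=r.sense();print(s['time'],s['ee_pos'],s['ee_rot'],s['opening'])
for n in ["scene","top"]:
    f=imaging.grab_frame(n);pickle.dump(f,open(f'{n}0.pkl','wb'))
    cv2.imwrite(f'pics/{n}0.png',f['color'][:,:,::-1])
    R=cv2.Rodrigues(np.array(f['rvec'],float))[0];print(n,-R.T@np.array(f['tvec']).ravel())
E
```

```text
pics
0.0 [ 0.26391672 -0.59295931  0.22986175] [-3.13891118e+00  1.46688319e-04  4.18855958e-01] 0.08514279013837692
scene [ 1.15525221 -0.02527224  0.7620159 ]
top [ 0.42465062 -0.04374932  1.31421086]
```

View pics/scene0.png

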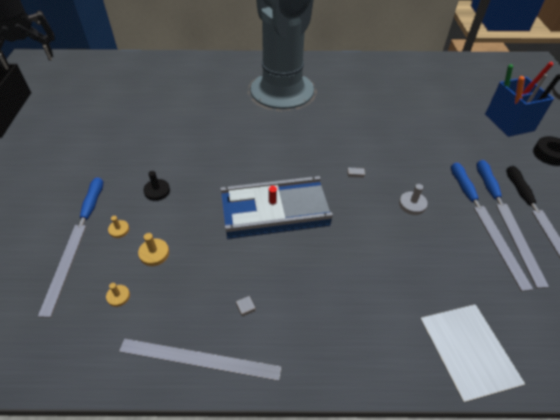

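View pics/top0.png

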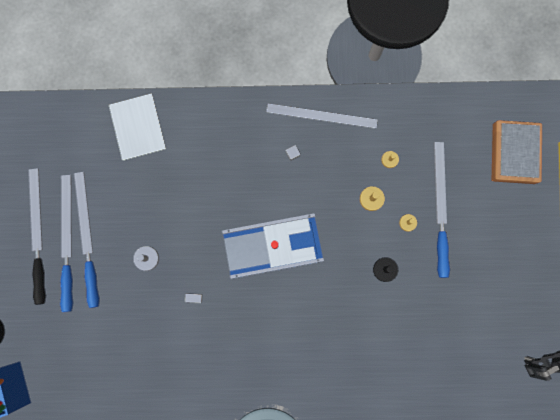

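Scene: robot base at top, nest near (275,205) with the red knob at (272,193), large brass plug at (152,248). Top: knob (275,244), nest corners about (223,230)–(323,262), large brass plug (372,198), and two smaller brass ones at (390,159) and (408,222).

```bash
cat > h.py <<'E'
import cv2,pickle,numpy as np
def load(n): return pickle.load(open(n+'.pkl','rb'))
def ray(f,uv):
    R=cv2.Rodrigues(np.array(f['rvec'],float))[0];t=np.array(f['tvec'],float).ravel()
    d=R.T@np.linalg.inv(np.array(f['intrinsics']))@np.array([uv[0],uv[1],1.]); return -R.T@t,d
def plane(f,uv,z):
    c,d=ray(f,uv); return c+d*(z-c[2])/d[2]
def tri(f1,p1,f2,p2):
    A=np.zeros((3,3));b=np.zeros(3)
    for f,p in((f1,p1),(f2,p2)):
        c,d=ray(f,p);d=d/np.linalg.norm(d);M=np.eye(3)-np.outer(d,d);A+=M;b+=M@c
    return np.linalg.solve(A,b)
def blobs(f,lo,hi,box,amin=8):
    x0,y0,x1,y1=box
    m=cv2.inRange(cv2.cvtColor(f['color'],cv2.COLOR_RGB2HSV),lo,hi)
    k=np.zeros_like(m);k[y0:y1,x0:x1]=m[y0:y1,x0:x1]
    n,l,s,c=cv2.connectedComponentsWithStats(k)
    return [(c[i],s[i],(l==i)) for i in range(1,n) if s[i,4]>=amin]
E
python3 - <<'E'
from h import *
T,S=load('top0'),load('scene0')
red=((0,120,60),(8,255,255))
a=blobs(T,*red,(215,205,335,285));b=blobs(S,*red,(210,170,340,240))
for x in a+b: print('red',x[0],x[1])
p=tri(T,a[0][0],S,b[0][0]);print('knob tri',p, 'top at .084',plane(T,a[0][0],.084))
Y=((15,100,60),(32,255,255))
for n,f,box in(('T',T,(340,130,430,240)),('S',S,(90,200,190,310))):
    for x in blobs(f,*Y,box): 
        print(n,x[0],x[1],plane(f,x[0],.016))
        mask=x[2].astype('uint8');c=max(cv2.findContours(mask,0,2)[0],key=len);e=cv2.fitEllipse(c);print('  ell',e,plane(f,e[0],.016))
img=T['color'][200:290,210:340,::-1];i1=cv2.resize(img,None,fx=6,fy=6,interpolation=cv2.INTER_CUBIC)
cv2.imwrite('pics/c1.png',i1)
img=S['color'][165:245,210:340,::-1];cv2.imwrite('pics/c2.png',cv2.resize(img,None,fx=6,fy=6,interpolation=cv2.INTER_CUBIC))
E
```

```text
red [274.12820513 244.12820513] [271 241   7   7  39]
red [272.40566038 193.56603774] [269 185   8  18 106]
knob tri [ 0.51045088 -0.02624761  0.06693524] top at .084 [ 0.50928384 -0.02699536  0.084     ]
T [389.67567568 159.22072072] [382 151  17  17 222] [ 0.73323996 -0.33525527  0.016     ]
  ell ((389.46722412109375, 159.2075958251953), (15.778898239135742, 16.576419830322266), 72.06805419921875) [ 0.73328602 -0.33470685  0.016     ]
T [371.5795207  198.31590414] [360 187  24  24 459] [ 0.62960978 -0.28346365  0.016     ]
  ell ((371.5906066894531, 198.25253295898438), (23.044694900512695, 23.996896743774414), 68.63495635986328) [ 0.6297772  -0.28349914  0.016     ]
T [407.77678571 222.33928571] [400 214  17  17 224] [ 0.56456344 -0.37514906  0.016     ]
  ell ((407.5699768066406, 222.4237518310547), (15.684698104858398, 17.048398971557617), 67.7640151977539) [ 0.56435198 -0.37460126  0.016     ]
S [117.79375 227.43125] [108 216  21  22 320] [ 0.56924218 -0.37357163  0.016     ]
  ell ((117.70932006835938, 227.09771728515625), (19.27910041809082, 20.90901756286621), 144.32408142089844) [ 0.56828856 -0.37399446  0.016     ]
S [152.85533708 250.4508427 ] [138 233  31  33 712] [ 0.6318231  -0.28276628  0.016     ]
  ell ((152.5778350830078, 250.15138244628906), (29.06459617614746, 31.12771987915039), 143.23121643066406) [ 0.63104165 -0.28351252  0.016     ]
S [117.18095238 294.51666667] [106 283  24  23 420] [ 0.73869609 -0.3334606   0.016     ]
  ell ((117.22103118896484, 294.3797302246094), (22.0606689453125, 23.300640106201172), 40.89735412597656) [ 0.73839021 -0.33345579  0.016     ]
```

View pics/c1.png

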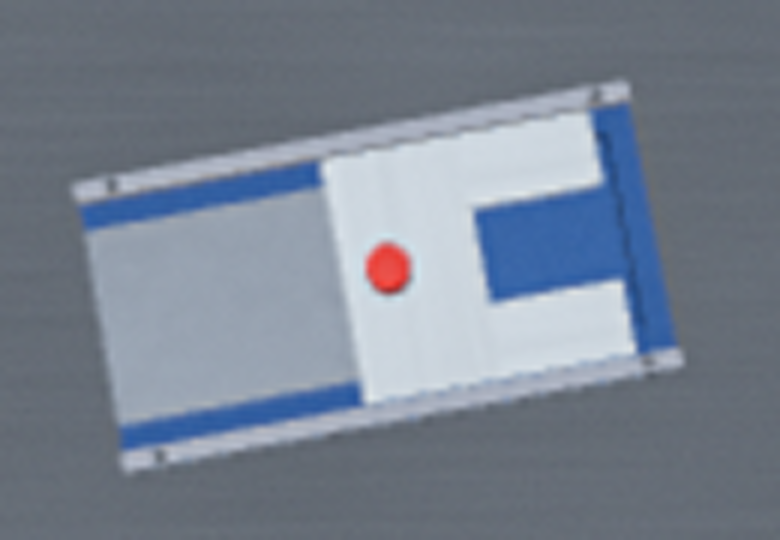

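View pics/c2.png

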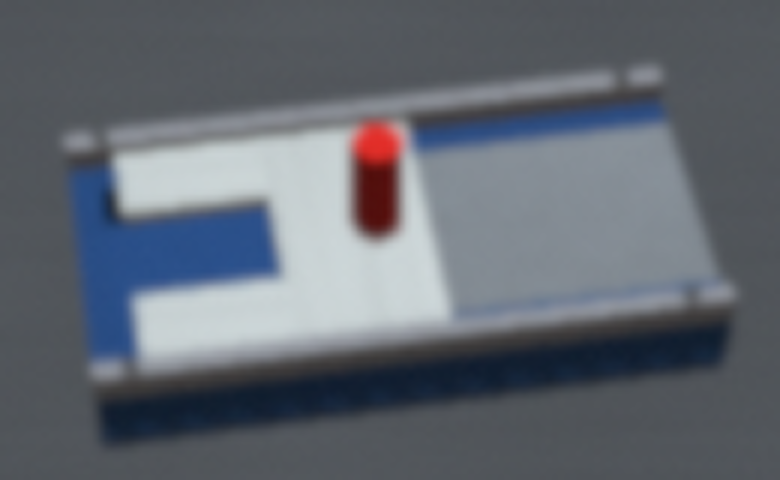

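The crops show rail corners (rail tops, z=42 mm). Top crop: (74,186), (628,82), (683,360), (124,470). Scene crop: (64,140), (662,72), (736,292), (92,372). The gate looks shut or nearly so.

Run:
```python
from h import *
T,S=load('top0'),load('scene0')
g=lambda p,o:(np.array(p)+.5)/6-.5+o
# order: -y far(x+), -y near, +y near, +y far
tc=[(628,82),(683,360),(124,470),(74,186)]; sc=[(92,372),(64,140),(662,72),(736,292)]
P=[]
for a,b in zip(tc,sc):
    A=g(a,(210,200));B=g(b,(210,165));p=tri(T,A,S,B);q=plane(T,A,.042);s=plane(S,B,.042)
    print(p.round(4),q.round(4),s.round(4));P.append((q+s)[:2]/2)
P=np.array(P)
print('lens',[np.linalg.norm(P[i]-P[(i+1)%4]) for i in range(4)])
y=(P[3]-P[0]+P[2]-P[1]);y/=np.linalg.norm(y);yaw=np.arctan2(-y[0],y[1])
c=P.mean(0)-y*.066   # centre of -54..186 is +66
x=np.array([y[1],-y[0]])
k=np.array([.5100,-.0266])
print('yaw',yaw,'y',y,'nest',c,'knob rel',(k-c)@x,(k-c)@y)
# prong tips and plate back edge at z=.038
for p in[(588,112),(603,185),(625,280),(636,354),(320,160),(364,404)]:
    q=plane(T,g(p,(210,200)),.038)[:2]-c;print('gate',q@x,q@y)
# plug spigot top (z .066)
for n,f in(('T',T),('S',S)):
    print(n,f['intrinsics'][0][0])
img=T['color'][178:218,352:392,::-1];i1=cv2.resize(img,None,fx=9,fy=9,interpolation=cv2.INTER_CUBIC)
img=S['color'][228:272,132:172,::-1];i2=cv2.resize(img,(360,360*44//40),interpolation=cv2.INTER_CUBIC)
cv2.imwrite('pics/plug.png',np.hstack([i1,i2[:360]]))
```

```text
[ 0.589  -0.1293  0.0457] [ 0.5895 -0.1305  0.042 ] [ 0.586  -0.1289  0.042 ]
[ 0.4706 -0.1497  0.0428] [ 0.4707 -0.1507  0.042 ] [ 0.4699 -0.1489  0.042 ]
[0.4287 0.0878 0.0401] [0.4286 0.0859 0.042 ] [0.4306 0.0891 0.042 ]
[0.549  0.1071 0.0448] [0.5492 0.1065 0.042 ] [0.5466 0.1086 0.042 ]
lens [np.float64(0.1191952990715096), np.float64(0.24077932234969893), np.float64(0.12001252652419116), np.float64(0.24054364988083743)]
yaw 0.16816354991410662 y [-0.16737209  0.9858938 ] nest [ 0.51994313 -0.0861937 ] knob rel 0.00017145329120208682 0.06041726442146346
gate 0.05213659085906667 -0.036416540970981216
gate 0.02014988545615462 -0.03670620669272591
gate -0.021403918647350167 -0.03811621436639544
gate -0.053082632599372244 -0.03665181503322525
gate 0.05308195104193764 0.08006360499109105
gate -0.0525536563389863 0.08057439480241649
T 500.374149262963
S 420.7550576428352
```

View pics/plug.png

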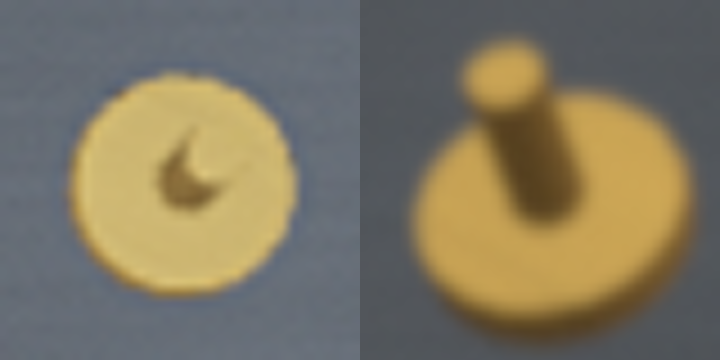

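The plug crop shows the large brass plug upright: flange centre at crop (186,183), with the spigot leaning towards the top right from perspective only. Measured sizes match the given ones (124x240 nest, gate shut, knob at +60.4 mm, flange about 64 mm).

```bash
cat >> h.py <<'E'
from scipy.spatial.transform import Rotation as Ro
YAW=.168;NEST=np.array([.520,-.0862]);NY=np.array([-np.sin(YAW),np.cos(YAW)]);KNOB0=NEST+.0602*NY;TY=YAW+np.pi/2
def go(xy,z,yaw=TY):
    from rig import r
    s=r.sense();R0=Ro.from_euler('xyz',s['ee_rot']);d=R0.inv()*Ro.from_euler('xyz',[np.pi,0,yaw])
    print('t',s['time'],'at',np.round(s['ee_pos'],4),np.round(s['ee_rot'],4),'open',round(s['opening'],4),'F',np.round(s['contact_force'],1),'fg',s['finger_force'])
    print('turn',d.as_rotvec().round(4),'shift mm',(R0.inv().apply(np.array([*xy,z])-s['ee_pos'])*1e3).round(1))
E
python3 - <<'E'
from h import *
T,S=load('top0'),load('scene0')
print('knob',KNOB0)
a=np.array([186.5,183.5])/9-.5+(352,178); print(plane(T,a,.016), plane(T,np.array([205,168])/9-.5+(352,178),.066))
print(plane(S,np.array([145.5,77.5])/9-.5+(132,228),.066))
go(KNOB0,.13)
E
```

```text
knob [ 0.50993391 -0.02684755]
[ 0.63071026 -0.28518901  0.016     ] [ 0.6270686  -0.28123334  0.066     ]
[ 0.63095349 -0.28303754  0.066     ]
t 0.1 at [ 0.264 -0.593  0.23 ] [-3.1391e+00  1.0000e-04  4.1880e-01] open 0.0855 F [ 0.2 -0.2  0.7] fg 0.0
turn [-0.0022 -0.0015 -1.3199] shift mm [ 455. -417.  101.]
```

{"name": "carry_out", "arguments": {
  "series": [
    [[0,0,-1.32],[455,-417,50],1],
    [[0,0,-1.32],[455,-417,50],1],
    [[0,0,-1.32],[455,-417,50],1],
    [[0,0,-1.32],[455,-417,50],1],
    [[0,0,-1.32],[455,-417,50],1],
    [[0,0,-1.32],[455,-417,50],1],
    [[0,0,-1.32],[455,-417,50],1],
    [[0,0,-1.32],[455,-417,50],1],
    [[0,0,-1.32],[455,-417,50],1],
    [[0,0,-1.32],[455,-417,50],1],
    [[0,0,-1.32],[455,-417,50],1],
    [[0,0,-1.32],[455,-417,50],1],
    [[0,0,-1.32],[455,-417,80],1],
    [[0,0,-1.32],[455,-417,80],1],
    [[0,0,-1.32],[455,-417,80],1]
  ]
}}

```text
time: 1.98
ee_pos: [0.5103, -0.0293, 0.1517]
ee_rot: [-3.142, 0.0, 1.736]
contact_force: [0.6, 0.1, 0.4]
opening: 0.0853
finger_force: 0.0
```

Run:
```python
from h import *
go(KNOB0,.049)
```

```text
t 1.975 at [ 0.5103 -0.0293  0.1517] [-3.1416e+00  5.0000e-04  1.7364e+00] open 0.0853 F [0.6 0.1 0.4] fg 0.0
turn [-0.      0.0005 -0.0024] shift mm [  2.5   0.  102.7]
```

{"name": "carry_out", "arguments": {
  "series": [
    [[0,0,0],[2,0,30],1],
    [[0,0,0],[2,0,60],1],
    [[0,0,0],[2,0,85],1],
    [[0,0,0],[2,0,102],1],
    [[0,0,0],[2,0,102],1],
    [[0,0,0],[2,0,102],0],
    [[0,0,0],[2,0,102],0],
    [[0,0,0],[2,0,102],0],
    [[0,0,0],[2,0,102],0],
    [[0,0,0],[2,0,102],0],
    [[0,0,0],[2,0,102],0],
    [[0,0,0],[2,0,102],0]
  ]
}}

```text
time: 3.48
ee_pos: [0.509, -0.0262, 0.0499]
ee_rot: [-3.139, 0.001, 1.739]
contact_force: [-4.0, 0.4, 7.0]
opening: 0.0184
finger_force: 58.6
```

Run:
```python
from h import *
go(KNOB0+.1*NY,.049)
```

```text
t 3.475 at [ 0.509  -0.0262  0.0499] [-3.1388e+00  7.0000e-04  1.7386e+00] open 0.0184 F [-4.   0.4  7. ] fg 58.554144501686096
turn [-0.0028  0.0007 -0.0002] shift mm [99.2  0.8  0.8]
```

{"name": "carry_out", "arguments": {
  "series": [
    [[0,0,0],[8,0.3,0],0],
    [[0,0,0],[20,0.5,0],0],
    [[0,0,0],[32,0.5,0],0],
    [[0,0,0],[44,0.7,0],0],
    [[0,0,0],[56,0.7,0],0],
    [[0,0,0],[68,0.7,0],0],
    [[0,0,0],[80,0.7,0],0],
    [[0,0,0],[90,0.7,0],0],
    [[0,0,0],[96,0.7,0],0],
    [[0,0,0],[100,0.7,0],0],
    [[0,0,0],[101,0.7,0],0],
    [[0,0,0],[101,0.7,0],0],
    [[0,0,0],[101,0.7,0],0]
  ]
}}

```text
time: 5.1
ee_pos: [0.4923, 0.0719, 0.0499]
ee_rot: [-3.137, 0.003, 1.738]
contact_force: [-5.8, -3.2, 8.6]
opening: 0.0182
finger_force: 58.9
```

Run:
```python
from h import *
go(KNOB0+.1*NY,.049)
```

```text
t 5.1 at [0.4923 0.0719 0.0499] [-3.1374e+00  3.1000e-03  1.7382e+00] open 0.0182 F [-5.8 -3.2  8.6] fg 58.867018818855286
turn [-0.0042  0.0031 -0.0006] shift mm [-0.3  0.8  0.9]
```

{"name": "carry_out", "arguments": {
  "series": [
    [[0,0,0],[0,0,0],1],
    [[0,0,0],[0,0,0],1],
    [[0,0,0],[0,0,0],1],
    [[0,0,0],[0,0,0],1],
    [[0,0,0],[0,0,0],1],
    [[0,0,0],[0,0,-20],1],
    [[0,0,0],[0,0,-50],1],
    [[0,0,0],[0,0,-90],1],
    [[0,0,0],[0,0,-110],1],
    [[0,0,0],[0,0,-110],1],
    [[0,0,0],[0,0,-110],1]
  ]
}}

```text
time: 6.48
ee_pos: [0.493, 0.0736, 0.1583]
ee_rot: [-3.14, 0.0, 1.739]
contact_force: [0.0, -0.8, 0.4]
opening: 0.0855
finger_force: 0.0
```

Run:
```python
from h import *
from rig import imaging
T=imaging.grab_frame('top');pickle.dump(T,open('top1.pkl','wb'))
for b in blobs(T,(0,120,60),(8,255,255),(200,205,335,300)):
    p=plane(T,b[0],.084);print(b[1],p,(p[:2]-NEST)@NY)
go((.630,-.2835),.14)
```

```text
t 6.525 at [0.4928 0.0735 0.1579] [-3.1390e+00 -2.0000e-04  1.7388e+00] open 0.0855 F [-1.1  0.1  0.1] fg 0.0
turn [-0.0026 -0.0002  0.    ] shift mm [-375.    75.7   17.6]
```

{"name": "carry_out", "arguments": {
  "series": [
    [[0,0,0],[-375,76,17],1],
    [[0,0,0],[-375,76,17],1],
    [[0,0,0],[-375,76,17],1],
    [[0,0,0],[-375,76,17],1],
    [[0,0,0],[-375,76,17],1],
    [[0,0,0],[-375,76,17],1],
    [[0,0,0],[-375,76,17],1],
    [[0,0,0],[-375,76,17],1],
    [[0,0,0],[-375,76,17],1],
    [[0,0,0],[-375,76,17],1],
    [[0,0,0],[-375,76,17],1]
  ]
}}

```text
time: 7.9
ee_pos: [0.6317, -0.2817, 0.1427]
ee_rot: [3.141, -0.0, 1.741]
contact_force: [0.1, -0.0, 0.2]
opening: 0.0855
finger_force: 0.0
```

Run:
```python
from h import *
from rig import imaging
T=imaging.grab_frame('top')
for b in blobs(T,(0,120,60),(8,255,255),(200,205,335,300)):
    p=plane(T,b[0],.084);print(b[1],p,(p[:2]-NEST)@NY)
W=imaging.grab_frame('wrist');cv2.imwrite('pics/w1.png',W['color'][:,:,::-1]);pickle.dump(W,open('w1.pkl','wb'))
go((.630,-.2835),.031)
```

```text
[232 249   7   7  38] [0.49220692 0.06967507 0.084     ] 0.15832783618628254
t 8.0 at [ 0.6316 -0.2825  0.1426] [3.1413e+00 2.0000e-04 1.7398e+00] open 0.0852 F [-1.1 -0.6 -0.3] fg 0.0
turn [0.0003 0.0002 0.001 ] shift mm [ -0.7  -1.8 111.6]
```

View pics/w1.png

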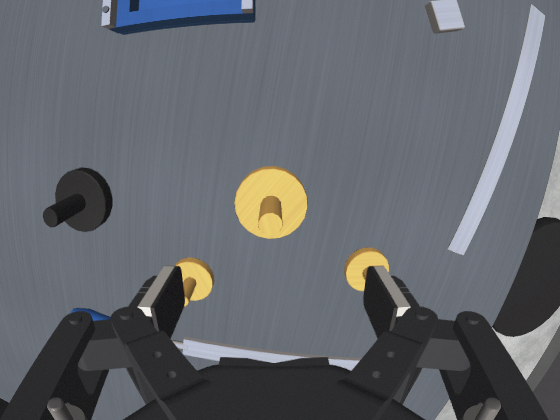

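Wrist view: large brass plug upright at (271,202), spigot top about (270,223) between the open fingers. The small brass plugs at (194,280) and (367,270) only appear near the fingers because of perspective. I'll cross-check the position by the fisheye ray.

Run:
```python
from h import *
W=load('w1');K=np.array(W['intrinsics'])
def fr(uv,z):
    n=cv2.fisheye.undistortPoints(np.array([[uv]],float),K,np.zeros(4))[0,0]
    R=cv2.Rodrigues(np.array(W['rvec'],float))[0];c=-R.T@np.array(W['tvec'],float).ravel();d=R.T@np.array([*n,1]);return c+d*(z-c[2])/d[2]
b=max(blobs(W,(15,100,60),(32,255,255),(220,150,320,250)),key=lambda b:b[1][4])
c=max(cv2.findContours(b[2].astype('uint8'),0,2)[0],key=len);e=cv2.fitEllipse(c);print(e,fr(e[0],.016),fr((270,223),.066))
```

```text
((270.6806945800781, 202.17750549316406), (71.440185546875, 71.48204040527344), 108.11956024169922) [ 0.62829095 -0.28207262  0.016     ] [ 0.62848072 -0.2834182   0.066     ]
```

{"name": "carry_out", "arguments": {
  "series": [
    [[0,0,0],[0,-2,40],1],
    [[0,0,0],[0,-2,75],1],
    [[0,0,0],[0,-2,100],1],
    [[0,0,0],[0,-2,111],1],
    [[0,0,0],[0,-2,111],1],
    [[0,0,0],[0,-2,111],0],
    [[0,0,0],[0,-2,111],0],
    [[0,0,0],[0,-2,111],0],
    [[0,0,0],[0,-2,111],0],
    [[0,0,0],[0,-2,111],0],
    [[0,0,0],[0,-2,111],0],
    [[0,0,0],[0,-2,111],0]
  ]
}}

```text
time: 9.5
ee_pos: [0.6295, -0.2838, 0.032]
ee_rot: [-3.141, 0.0, 1.739]
contact_force: [-2.3, -0.3, 5.5]
opening: 0.0165
finger_force: 58.4
```

Run:
```python
from h import *
go((.630,-.2835),.031)
```

```text
t 9.5 at [ 0.6295 -0.2838  0.032 ] [-3.1413e+00  4.0000e-04  1.7387e+00] open 0.0165 F [-2.3 -0.3  5.5] fg 58.44521641731262
turn [-0.0003  0.0004 -0.0001] shift mm [0.2 0.5 1. ]
```

{"name": "carry_out", "arguments": {
  "series": [
    [[0,0,0],[0,0,-20],0],
    [[0,0,0],[0,0,-50],0],
    [[0,0,0],[0,0,-80],0],
    [[0,0,0],[0,0,-100],0],
    [[0,0,0],[0,0,-100],0],
    [[0,0,0],[0,0,-100],0]
  ]
}}

```text
time: 10.25
ee_pos: [0.6282, -0.283, 0.1295]
ee_rot: [-3.139, -0.002, 1.739]
contact_force: [-1.3, 0.0, -5.5]
opening: 0.0168
finger_force: 59.1
```

Run:
```python
from h import *
go(NEST,.13)
```

```text
t 10.25 at [ 0.6282 -0.283   0.1295] [-3.1388e+00 -1.7000e-03  1.7389e+00] open 0.0168 F [-1.3  0.  -5.5] fg 59.0769499540329
turn [-0.0028 -0.0017  0.0001] shift mm [ 2.122e+02 -7.380e+01  1.000e-01]
```

{"name": "carry_out", "arguments": {
  "series": [
    [[0,0,0],[15,-5,0],0],
    [[0,0,0],[40,-14,0],0],
    [[0,0,0],[70,-24,0],0],
    [[0,0,0],[100,-35,0],0],
    [[0,0,0],[130,-45,0],0],
    [[0,0,0],[160,-56,0],0],
    [[0,0,0],[185,-65,0],0],
    [[0,0,0],[203,-71,0],0],
    [[0,0,0],[212,-74,0],0],
    [[0,0,0],[212,-74,0],0],
    [[0,0,0],[212,-74,0],0],
    [[0,0,0],[212,-74,0],0]
  ]
}}

```text
time: 11.75
ee_pos: [0.5216, -0.0881, 0.1313]
ee_rot: [3.141, 0.0, 1.737]
contact_force: [0.5, 0.3, -6.0]
opening: 0.0164
finger_force: 58.9
```

Run:
```python
from h import *
from rig import imaging
W=imaging.grab_frame('wrist');S=imaging.grab_frame('scene')
a=W['color'][:,:,::-1];cv2.imwrite('pics/w2.png',np.hstack([cv2.resize(a,(400,300)),cv2.resize(S['color'][130:250,180:340,::-1],(400,300),interpolation=cv2.INTER_CUBIC)]))
go(NEST,.042)
```

```text
t 11.85 at [ 0.5214 -0.0877  0.1313] [3.1414e+00 1.0000e-04 1.7375e+00] open 0.0161 F [ 0.5  0.1 -5.7] fg 58.92565727233887
turn [ 0.0002  0.0001 -0.0013] shift mm [ 1.7 -1.2 89.3]
```

View pics/w2.png

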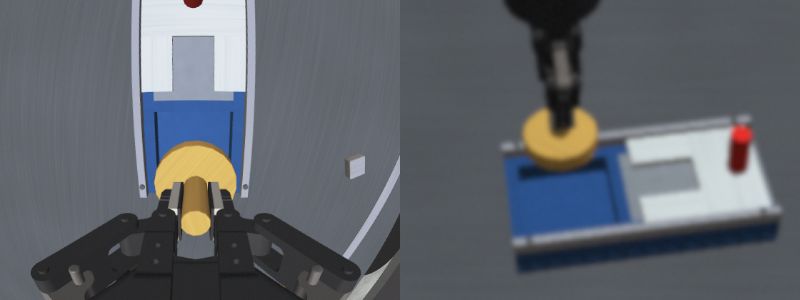

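The plug hangs upright over the pocket and the gate is fully open.

{"name": "carry_out", "arguments": {
  "series": [
    [[0,0,0],[2,-1,20],0],
    [[0,0,0],[2,-1,45],0],
    [[0,0,0],[2,-1,65],0],
    [[0,0,0],[2,-1,75],0],
    [[0,0,0],[2,-1,80],0],
    [[0,0,0],[2,-1,80],0],
    [[0,0,0],[2,-1,80],0]
  ]
}}

```text
time: 12.72
ee_pos: [0.5208, -0.0851, 0.0521]
ee_rot: [3.14, 0.001, 1.739]
contact_force: [-0.3, -0.4, -5.4]
opening: 0.0163
finger_force: 59.0
```

Run:
```python
from h import *
go(NEST,.042)
```

```text
t 12.725 at [ 0.5208 -0.0851  0.0521] [3.1398e+00 6.0000e-04 1.7388e+00] open 0.0163 F [-0.3 -0.4 -5.4] fg 58.96578311920166
turn [0.0018 0.0006 0.    ] shift mm [-0.9 -1.  10.1]
```

Contact is expected about 10 mm lower; going down slowly.

{"name": "carry_out", "arguments": {
  "series": [
    [[0,0,0],[-1,-1,4],0],
    [[0,0,0],[-1,-1,7],0],
    [[0,0,0],[-1,-1,9],0],
    [[0,0,0],[-1,-1,10],0],
    [[0,0,0],[-1,-1,10.5],0],
    [[0,0,0],[-1,-1,10.5],0]
  ]
}}

```text
time: 13.48
ee_pos: [0.5188, -0.0863, 0.0419]
ee_rot: [-3.14, 0.001, 1.739]
contact_force: [-4.5, 0.6, 5.4]
opening: 0.0164
finger_force: 60.1
```

Plug on the floor (force reversed at the expected height). Release and rise.

{"name": "carry_out", "arguments": {
  "series": [
    [[0,0,0],[0,0,0],0.5],
    [[0,0,0],[0,0,0],0.5],
    [[0,0,0],[0,0,0],0.5],
    [[0,0,0],[0,0,0],0.5],
    [[0,0,0],[0,0,-20],0.5],
    [[0,0,0],[0,0,-50],0.5],
    [[0,0,0],[0,0,-90],0.5],
    [[0,0,0],[0,0,-110],0.5],
    [[0,0,0],[80,0,-110],1],
    [[0,0,0],[160,0,-110],1],
    [[0,0,0],[160,0,-110],1],
    [[0,0,0],[160,0,-110],1],
    [[0,0,0],[160,0,-110],1]
  ]
}}

```text
time: 15.1
ee_pos: [0.4924, 0.0707, 0.1507]
ee_rot: [-3.141, 0.001, 1.738]
contact_force: [0.1, 0.3, 0.3]
opening: 0.0857
finger_force: 0.0
```

Run:
```python
from h import *
from rig import imaging
S=imaging.grab_frame('scene');T=imaging.grab_frame('top')
cv2.imwrite('pics/s3.png',np.hstack([cv2.resize(f['color'][y:y+120,x:x+160,::-1],(400,300),interpolation=cv2.INTER_CUBIC) for f,x,y in((T,190,180),(S,190,130))]))
Y=((15,100,60),(32,255,255))
for f,bx in((T,(220,190,335,290)),(S,(200,150,340,245))):
    for b in blobs(f,*Y,bx,40): p=plane(f,b[0],.026);print('plug',b[1],p,(p[:2]-NEST)@NY)
go(KNOB0+.1*NY,.049)
```

```text
plug [287 230  23  24 440] [ 0.51922295 -0.08719087  0.026     ] -0.0008469854997657229
plug [234 192  26  29 530] [ 0.51927799 -0.0861414   0.026     ] 0.00017849936924987854
t 15.2 at [0.4926 0.0696 0.1506] [-3.1413e+00  7.0000e-04  1.7358e+00] open 0.0856 F [-0.4 -0.5  1.5] fg 0.0
turn [-0.0003  0.0007 -0.003 ] shift mm [  2.1   1.  101.6]
```

View pics/s3.png

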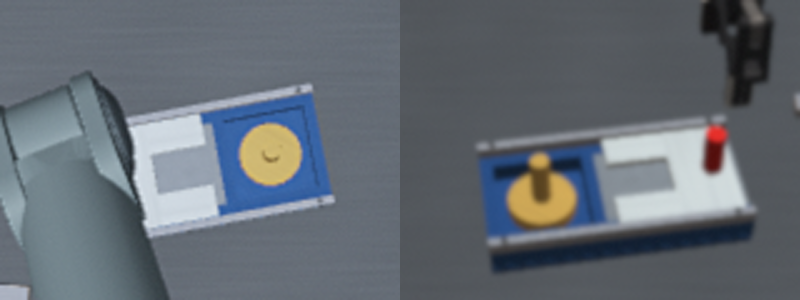

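The plug stands upright, centred in the pocket within 1 mm, and the gate is clear. Now re-grip the knob.

{"name": "carry_out", "arguments": {
  "series": [
    [[0,0,0],[1,0.5,30],1],
    [[0,0,0],[1,0.5,60],1],
    [[0,0,0],[1,0.5,85],1],
    [[0,0,0],[1,0.5,101],1],
    [[0,0,0],[1,0.5,101],1],
    [[0,0,0],[1,0.5,101],0],
    [[0,0,0],[1,0.5,101],0],
    [[0,0,0],[1,0.5,101],0],
    [[0,0,0],[1,0.5,101],0],
    [[0,0,0],[1,0.5,101],0],
    [[0,0,0],[1,0.5,101],0],
    [[0,0,0],[1,0.5,101],0]
  ]
}}

```text
time: 16.7
ee_pos: [0.4923, 0.0726, 0.0505]
ee_rot: [-3.141, 0.001, 1.739]
contact_force: [-2.9, -0.6, 5.6]
opening: 0.0181
finger_force: 58.4
```

Run:
```python
from h import *
go(KNOB0,.049)
```

```text
t 16.7 at [0.4923 0.0726 0.0505] [-3.1407e+00  7.0000e-04  1.7388e+00] open 0.0181 F [-2.9 -0.6  5.6] fg 58.39121460914612
turn [-0.0009  0.0007 -0.    ] shift mm [-101.     0.8    1.6]
```

{"name": "carry_out", "arguments": {
  "series": [
    [[0,0,0],[-8,0.3,0],0],
    [[0,0,0],[-20,0.5,0],0],
    [[0,0,0],[-32,0.5,0],0],
    [[0,0,0],[-44,0.7,0],0],
    [[0,0,0],[-56,0.7,0],0],
    [[0,0,0],[-68,0.7,0],0],
    [[0,0,0],[-80,0.7,0],0],
    [[0,0,0],[-90,0.7,0],0],
    [[0,0,0],[-96,0.7,0],0],
    [[0,0,0],[-100,0.7,0],0],
    [[0,0,0],[-101,0.7,0],0],
    [[0,0,0],[-101,0.7,0],0],
    [[0,0,0],[-101,0.7,0],0]
  ]
}}

```text
time: 18.32
ee_pos: [0.509, -0.0261, 0.0506]
ee_rot: [-3.139, -0.0, 1.739]
contact_force: [-4.9, 1.7, 7.1]
opening: 0.0184
finger_force: 58.9
```

The force is still only gate friction, so I'll push on to the stop.

{"name": "carry_out", "arguments": {
  "series": [
    [[0,0,0],[-1,0,0],0],
    [[0,0,0],[-2,0,0],0],
    [[0,0,0],[-2.5,0,0],0],
    [[0,0,0],[-2.5,0,0],0]
  ]
}}

```text
time: 18.82
ee_pos: [0.5089, -0.0261, 0.0506]
ee_rot: [-3.139, -0.003, 1.74]
contact_force: [-5.9, 4.2, 9.5]
opening: 0.0186
finger_force: 59.0
```

{"name": "carry_out", "arguments": {
  "series": [
    [[0,0,0],[-2,0,0],0],
    [[0,0,0],[-4,0,0],0],
    [[0,0,0],[-5,0,0],0],
    [[0,0,0],[-5,0,0],0]
  ]
}}

```text
time: 19.32
ee_pos: [0.509, -0.0261, 0.0506]
ee_rot: [-3.138, -0.008, 1.743]
contact_force: [-8.4, 11.8, 11.7]
opening: 0.0187
finger_force: 59.2
```

Firmly at the stop (12 N, no motion). Relax the push, release and rise.

{"name": "carry_out", "arguments": {
  "series": [
    [[0,0,0],[3,0,0],0],
    [[0,0,0],[5.5,0,0],0],
    [[0,0,0],[5.5,0,0],1],
    [[0,0,0],[5.5,0,0],1],
    [[0,0,0],[5.5,0,0],1],
    [[0,0,0],[5.5,0,0],1],
    [[0,0,0],[5.5,0,0],1],
    [[0,0,0],[5.5,0,-20],1],
    [[0,0,0],[5.5,0,-50],1],
    [[0,0,0],[5.5,0,-90],1],
    [[0,0,0],[5.5,0,-130],1],
    [[0,0,0],[-150,100,-150],1],
    [[0,0,0],[-200,100,-150],1],
    [[0,0,0],[-250,100,-150],1],
    [[0,0,0],[-250,100,-150],1],
    [[0,0,0],[-250,100,-150],1],
    [[0,0,0],[-250,100,-150],1],
    [[0,0,0],[-250,100,-150],1]
  ]
}}

```text
time: 21.58
ee_pos: [0.6516, -0.2617, 0.1993]
ee_rot: [-3.141, -0.002, 1.741]
contact_force: [-0.5, -0.8, 1.1]
opening: 0.0856
finger_force: 0.0
```

Run:
```python
from h import *
from rig import imaging
S=imaging.grab_frame('scene');T=imaging.grab_frame('top')
cv2.imwrite('pics/s4.png',np.hstack([cv2.resize(f['color'][y:y+120,x:x+160,::-1],(400,300),interpolation=cv2.INTER_CUBIC) for f,x,y in((T,190,180),(S,190,130))]))
for b in blobs(T,(0,120,60),(8,255,255),(200,205,335,300)):
    p=plane(T,b[0],.084);print(b[1],p,(p[:2]-NEST)@NY)
go(KNOB0,.2)
```

```text
[272 241   6   7  36] [ 0.50924602 -0.0276367   0.084     ] 0.05953697584599516
t 21.675 at [ 0.6517 -0.2609  0.1997] [-3.1414e+00 -1.6000e-03  1.7424e+00] open 0.0854 F [-1.1  0.2  0.2] fg 0.0
turn [-0.0002 -0.0016  0.0036] shift mm [ 2.548e+02 -9.980e+01  2.000e-01]
```

View pics/s4.png

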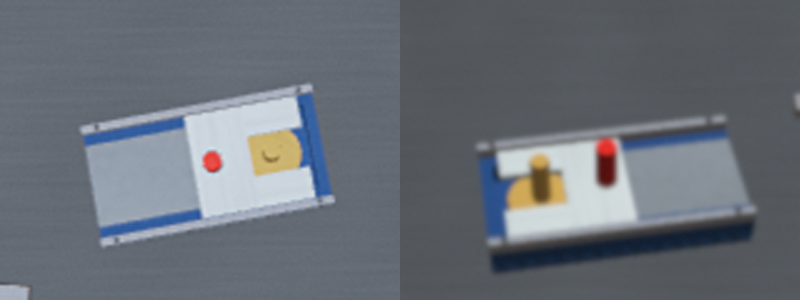

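The gate is shut (knob 59.5 mm from the pocket centre), the fork straddles the upright spigot, and the arm is clear.

```bash
python3 -c "
from rig import r
print(r.close_job())"
```

```text
the job is handed in; nothing more can be done
None
```

The large brass plug is in the pocket, spigot up, with the gate pushed fully shut to its stop and its fork around the spigot; the gripper was clear when I handed the job in at about 22 s, with no verdict returned.

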